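# Gauge the bore of the brass bushing

### The arm

A 6-joint arm with a two-finger parallel gripper is mounted at the origin on a cart in front of the work surface, level with it; the furniture and walls round the work are solid. World frame = base frame: x ahead of the robot, y to its left, z up, the work surface at z = 0. Lengths are in mm, angles in rad, forces in N, time in s.
With the tool pointing down it reaches from about 300 to 775 mm from the base axis. Payload 14.6 kg.
Tool frame: the origin (TCP) lies between the finger pads; the fingertips stand 22 mm ahead of it and the grasp point (between the pads) lies 3 mm ahead of it (manip.tcp_to_tips is the distance from the TCP to the fingertips, in mm); y points along the fingers, z is the direction in which the jaws open and shut, and the axes are right-handed (so a half turn about y gives the same grasp; the last joint's range is limited). The gripper opens to 94 mm and grips with 3 to 60 N. Pads are 16 mm wide; open, the fingers measure 119 mm over their backs; the gripper's body (75 mm by 177 mm) begins 78 mm behind the grasp point.
Start: joints at [1.221, 0.3, 1.521, -0, 1.321, -0.067], TCP at [153.473, 528.144, 227.446] pointing down, gripper open.
Joint ranges: [-3.03, 3.03], [-0.79, 2.21], [0.23, 2.52], [-1.04, 4.18], [0, 3.07], [-2.55, 2.55]. Speed limits (rad/s): [2.22, 2.22, 2.57, 3.14, 3.14, 3.14].

### API

Orientations are given as [roll, pitch, yaw] about the fixed x, y, z axes, in that order (R = Rz(yaw) Ry(pitch) Rx(roll)).
In Python, from cell import manip gives the robot as it stands.
- The arm moves only by the shell command python3 -m jog 'ROWS' [OPENING] [FORCE]. ROWS is JSON, one flat list of numbers, 6 for each row, row after row: the shift along the tool's x, y, z in mm, then the turn, a rotation vector about the tool's x, y, z in degrees. A call has 1 to 10 rows; each row is the pose to reach, as a shift and turn from the pose commanded when the call began, along the tool's axes at that moment; what a row does not reach only later rows make up. A row lasts 1/12 s, in which the tool goes at most 41.7 mm and 7.16 degrees, less where a joint would pass 70% of its speed; a pose out of reach is approached as far as the arm can. A call with a gripper value outside its range is refused whole. OPENING is the finger opening in mm, from 0 to 94, set as the call begins (- or left out, the last holds). The fingers move at their own pace and stop on an object; FORCE is the grip in N (left out, the last holds). Time passes only in rows, so rows that repeat a pose let the fingers close. It gives the time, the measured TCP pose, the force and the opening at its end, in the units of the state.
- manip.read_state(): the state, without advancing time (a new reading comes with each control period).
- manip.camera(name): name is "scene" or "top" or "wrist"; returns a dict with "img" (420x560x3 uint8, red, green, blue), "intrinsics" (3x3 intrinsics, pixels), "k1" (the pictures are not rectified: a ray, as slopes to the right and down, at radius r is drawn at 1 + k1 r^2 times it, then the intrinsics apply), "origin" and "orientation" of the camera in the world. Camera axes: x right, y down, z forward; pixel columns grow to the right and rows downward; lengths in mm; the calibration is good to about 2 mm. A picture is of the moment at which its call begins. There is no depth.
- manip.sign_off(): hands the job in, once; it reports no verdict.
Trained networks look in a picture, given as the dict that the camera call returned (one of the last four; its "shot" number tells which), for a name from the list of things; names that differ only in an ending like _2 or _b are one class to them, and where a whole thing is asked for, a point or a joint stands for the part that bears it (a point fixed in the world has none). Each returns a list of dicts, best first, with "score" (0 to 1); they miss things now and then, are a little off and sometimes report something else, mostly with a low value. They report only what shows in the picture. A call takes as long as a camera call.
- manip.masks_of(thing, picture): "pixels" (420x560 bool, what is visible of it) and "xy" ([column, row] in pixels, amid what is visible of it).
- manip.tip_of(thing, picture): "xy" ([column, row] in pixels: a listed point, or the origin of a listed thing).
The state is a dict: "clock": time; "joints": joint angles; "qd": joint speeds; "effort": joint torques, N m; "eef_pos": TCP position; "eef_rot": TCP orientation; "wrist_force": force on the tool from outside, world axes, zero at the start; "moment": the same for the moment, N m; "finger_gap": finger opening in mm.
Only numpy, scipy, OpenCV 4.12 (cv2) and the standard library are available. Lean on these libraries where they do the work, as an engineer would, in place of code of your own. Each camera call takes 0.05 s, during which the arm holds its last target.

### The job

Take the telescoping bore gauge by its orange handle out of the blue stand and lower it upright into the bore of the brass bushing until its round flange sits on the bushing. Push the handle 15 mm down on its post so that the plungers spring out against the bore and lock there, then draw the gauge straight up out of the bushing and stand it back in the blue stand with the handle still pushed down.

Things in the scene. Friction and masses are not known exactly. Their poses are not given: they have to be found in the camera images.
- gauge_grip (a point): Centre of the gauge's upright handle, where to grip: orange cylinder with black grooves, 30 mm diameter, 60 mm long, z up along the gauge. It slides up to 18 mm down its post and stays where left (12 N friction), so the 0.3 kg gauge can be carried by it; pushing takes 12 to 18 N. This point starts 60 mm above gauge_stop (handle fully up) and is 45 mm above it after a 15 mm push.
- gauge_stop (a point): Gauge axis at the underside of its silvery stop flange (68 mm diameter, 5 mm thick), z up. Below hangs the stem, 24 mm diameter, 36 mm long, end chamfered. Half-way down it two sprung brass plungers come out sideways as the handle is pushed: 26 mm across at first, free span 44 mm at 15 mm push, stopped at 38 mm by the bore. Starts in the stand, flange on its top.
- bushing_mouth (a point): Centre of the upper mouth of the brass-coloured bushing's bore, z up, 45 mm above the bench. The bushing is an upright tube on a 90 mm square foot plate screwed to the bench: 45 mm high, 74 mm outer diameter, bore 38 mm diameter. A dark steel one (54 mm bore) and a black plastic one (18 mm bore) of the same outer size stand near and are not to be gauged.
- stand_mouth (a point): Centre of the well's mouth in the top of the blue stand, z up. The stand is a fixed blue block, 96 x 96 mm, 50 mm high, with a square well 48 mm wide; the gauge's stem hangs in the well and its flange rests on the top.

How it is judged (in metres and radians):
On the way, in this order (a step that is already met when the one before it is completed fails the run):
1. the stem is inside the brass bushing's bore, upright, with the handle still up (less than 5 mm down) (z of gauge_stop in the frame of bushing_mouth below 0.015 m and horizontal distance between gauge_stop and bushing_mouth below 0.01 m and angle between gauge_stop's own z axis and vertical below 0.18 rad and distance between gauge_grip and gauge_stop above 0.055 m), for 0.1 s.
2. the flange sits on the brass bushing (within 6 mm) and the handle is pushed down by 12 mm or more: the plungers are out against the bore and locked (z of gauge_stop in the frame of bushing_mouth below 0.006 m and horizontal distance between gauge_stop and bushing_mouth below 0.01 m and angle between gauge_stop's own z axis and vertical below 0.18 rad and distance between gauge_grip and gauge_stop below 0.048 m), for 0.1 s.
3. the gauge is out of the bushing, its flange 50 mm or more above the bushing's top, with the handle still 11 mm or more down (z of gauge_stop in the frame of bushing_mouth above 0.05 m and distance between gauge_grip and gauge_stop below 0.049 m), for 0.1 s.
At the end, for the whole second after the job is handed in: The gauge stands upright in the blue stand (flange within 6 mm of the stand's top, within 15 mm of the well's centre, tilted less than 10 degrees) with its handle still pushed down by 11 mm or more (z of gauge_stop in the frame of stand_mouth between -0.006 and 0.006 m and horizontal distance between gauge_stop and stand_mouth below 0.015 m and angle between gauge_stop's own z axis and vertical below 0.18 rad and distance between gauge_grip and gauge_stop below 0.049 m); the robot touches nothing.
It also fails if it takes over 45 s, if anything falls off the work surface, if the arm or the gripper's body presses on something with over 40 N, if the wrist force passes 120 N, or if a joint passes its speed limit or range.

## Working session

There is one attempt and no reset: what is moved stays moved. The work goes in short steps, Python scripts to look and compute and a shell command to move; the robot and the scene stay as the last step left them, time stands still between calls to the robot, and variables do not carry over. Pictures are saved under pics/ and viewed, and the job is handed in when it is done.

```bash
ls; mkdir -p pics
cat > h.py <<'E'
import numpy as np, cv2, json
from cell import manip
from scipy.spatial.transform import Rotation as R
def ray(c,xy):
    K=np.array(c['intrinsics']);k=c['k1']
    d=np.array([(xy[0]-K[0,2])/K[0,0],(xy[1]-K[1,2])/K[1,1]])
    s=d.copy()
    for _ in range(30): s=d/(1+k*(s@s))
    o=np.array(c['orientation'])
    M=o if o.shape==(3,3) else R.from_euler('xyz',o).as_matrix()
    v=M@np.array([s[0],s[1],1]); return np.array(c['origin'],float),v/np.linalg.norm(v)
def atz(c,xy,z):
    o,v=ray(c,xy); return o+v*(z-o[2])/v[2]
def proj(c,p):
    o=np.array(c['orientation']); M=o if o.shape==(3,3) else R.from_euler('xyz',o).as_matrix()
    q=M.T@(np.array(p,float)-np.array(c['origin'])); s=q[:2]/q[2]; s=s*(1+c['k1']*(s@s)); K=np.array(c['intrinsics'])
    return np.array([s[0]*K[0,0]+K[0,2],s[1]*K[1,1]+K[1,2]])
def tri(rs):
    A=np.zeros((3,3));b=np.zeros(3)
    for o,v in rs:
        P=np.eye(3)-np.outer(v,v);A+=P;b+=P@o
    return np.linalg.solve(A,b)
def save(c,n): cv2.imwrite('pics/'+n+'.png',c['img'][:,:,::-1])
def move(target,yaw=None):
    "shift in tool axes to a world target"
    s=manip.read_state(); M=R.from_euler('xyz',s['eef_rot']).as_matrix()
    return M.T@(np.array(target)-np.array(s['eef_pos']))
E
python3 - <<'E'
from h import *
s=manip.read_state();print(s)
M=R.from_euler('xyz',s['eef_rot']).as_matrix();print(M.round(3))
rs={}
for n in ['scene','top','wrist']:
    c=manip.camera(n);save(c,n+'0');print(n,c['origin'],c['orientation'],c['k1'],c['intrinsics'])
    for t in ['gauge_grip','gauge_stop','bushing_mouth','stand_mouth']:
        for d in manip.tip_of(t,c)[:3]:
            print(n,t,d['score'],d['xy'],atz(c,d['xy'],dict(gauge_grip=110,bushing_mouth=45).get(t,50)).round(1))
E
```

```text
pics
{'clock': 0.0, 'joints': array([ 1.22141032e+00,  3.00498352e-01,  1.52163026e+00,  1.16162746e-05,
        1.32068991e+00, -6.65697939e-02]), 'qd': array([ 0.0010629 ,  0.00031486, -0.00028355,  0.00028837,  0.00046934,
        0.00046778]), 'effort': array([-1.01110843e-03, -5.31799793e+01, -3.52731085e+01,  7.06894859e-02,
        2.43659673e-02, -1.68386773e-04]), 'eef_pos': array([153.38046195, 527.91530609, 226.85056243]), 'eef_rot': array([-1.57201873e+00,  9.27717883e-05, -2.82819155e-01]), 'wrist_force': array([-0.24944993,  0.17573518, -0.63681234]), 'moment': array([0.01034014, 0.00676266, 0.01346039]), 'finger_gap': 94.21413153272204}
[[ 0.96  -0.     0.279]
 [-0.279 -0.001  0.96 ]
 [-0.    -1.    -0.001]]
scene [ 152.20346758 -372.59383472  726.70696678] [-2.37115641 -0.00516093 -0.54350413] -0.046973501108826844 [[390.47709134   0.         284.40595787]
 [  0.         390.47709134 208.11620819]
 [  0.           0.           1.        ]]
scene gauge_grip 0.77 [328.9, 280.5] [438.3 -66.1 110. ]
scene gauge_stop 0.68 [323.5, 298.7] [432.1 -65.5  50. ]
scene bushing_mouth 0.61 [278.0, 208.1] [484.  199.9  45. ]
scene stand_mouth 0.8 [327.6, 299.3] [438.3 -70.8  50. ]
top [356.28355874 109.6150136  941.16539716] [-3.01842695  0.03317721 -1.56258031] -0.11760234237385354 [[498.46835002   0.         278.6163367 ]
 [  0.         498.46835002 208.43197501]
 [  0.           0.           1.        ]]
top gauge_grip 0.58 [406.4, 227.7] [427.4 -76.  110. ]
top gauge_stop 0.56 [393.4, 231.6] [425.5 -65.8  50. ]
top bushing_mouth 0.87 [242.4, 193.2] [494.8 206.6  45. ]
top stand_mouth 0.65 [396.0, 227.3] [433.2 -70.7  50. ]
wrist [ 72.85182239 551.65167397 385.32910273] [ 2.84869215e+00 -4.05382516e-04  1.28883629e+00] -0.03312276618395572 [[325.65528808   0.         282.40403559]
 [  0.         325.65528808 208.86376723]
 [  0.           0.           1.        ]]
```

View pics/scene0.png

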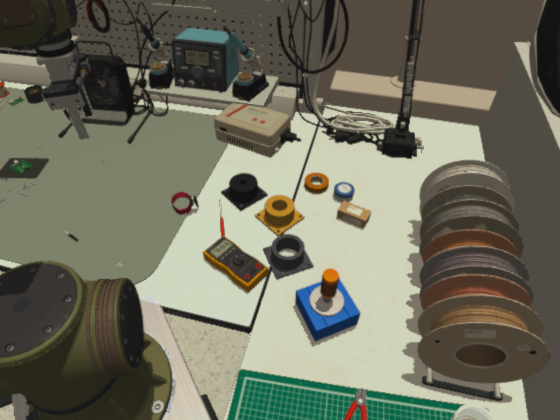

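View pics/top0.png

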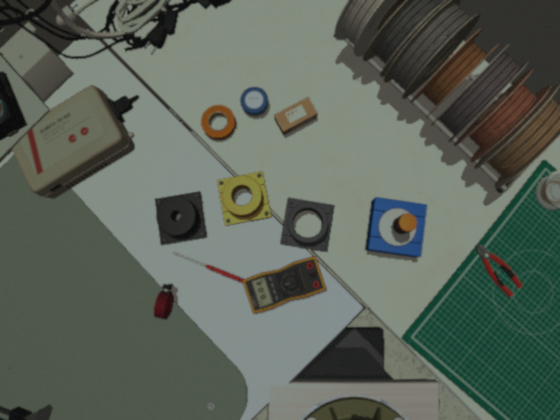

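```bash
python3 -m jog '[20,-40,-20,0,0,0, 60,-80,-60,0,7,0, 100,-100,-95,0,14,0, 140,-103,-130,0,21,0, 180,-103,-168,0,28,0, 210,-103,-195,0,30,0, 240,-103,-225,0,30,0, 265,-103,-250,0,30,0, 290,-103,-275,0,30,0, 320,-103,-300,0,30,0]'
python3 - <<'E'
from h import *
s=manip.read_state();print(s['eef_pos'],s['eef_rot'],move([430,60,330]))
E
```

```text
clock: 1.58
eef_pos: [349.1, 195.4, 330.2]
eef_rot: [-1.57, -0.0, -0.806]
wrist_force: [0.5, 0.5, -0.3]
finger_gap: 93.9
[349.05434614 195.3879435  330.2066293 ] [-1.56976993e+00 -3.35521811e-04 -8.06138382e-01] [153.736345     0.22196297 -35.31605557]
```

```bash
python3 -m jog '[35,0,-10,0,0,0, 75,0,-20,0,0,0, 115,0,-30,0,0,0, 154,0,-35,0,0,0, 154,0,-35,0,0,0]'
python3 - <<'E'
from h import *
Z=dict(gauge_grip=110,bushing_mouth=45)
for n in ['wrist','top','scene']:
    c=manip.camera(n);save(c,n+'1')
    for t in ['gauge_grip','gauge_stop','bushing_mouth','stand_mouth']:
        for d in manip.tip_of(t,c)[:2]:
            print(n,t,d['score'],d['xy'],atz(c,d['xy'],Z.get(t,50)).round(1))
E
```

```text
clock: 2.0
eef_pos: [432.2, 57.5, 329.3]
eef_rot: [-1.572, -0.0, -0.811]
wrist_force: [-0.7, -0.1, -0.5]
finger_gap: 94.1
wrist gauge_grip 0.86 [211.6, 260.3] [434.8 -75.5 110. ]
wrist gauge_stop 0.67 [223.3, 238.4] [434.3 -68.   50. ]
wrist gauge_stop 0.33 [395.7, 122.3] [491.2 210.6  50. ]
wrist bushing_mouth 0.55 [396.4, 122.7] [493.6 212.   45. ]
top bushing_mouth 0.58 [242.5, 196.2] [489.2 206.4  45. ]
scene gauge_grip 0.63 [329.9, 285.2] [433.9 -75.5 110. ]
scene gauge_stop 0.72 [325.6, 298.8] [435.5 -67.9  50. ]
scene gauge_stop 0.4 [328.1, 300.1] [438.1 -72.8  50. ]
scene bushing_mouth 0.93 [278.9, 205.0] [491.3 207.9  45. ]
scene stand_mouth 0.8 [327.5, 304.1] [431.9 -79.5  50. ]
```

View pics/wrist1.png

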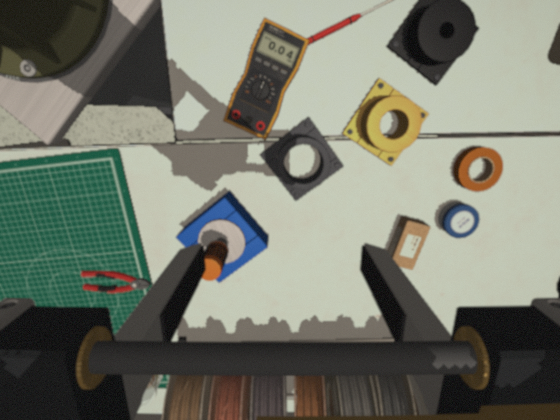

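```bash
python3 -m jog '[24,20,-22,0,0,0, 47,50,-44,0,0,0, 70,80,-66,0,0,0, 94,100,-86,0,0,0, 94,109,-86,0,0,0, 94,109,-86,0,0,0]'
python3 - <<'E'
from h import *
Z=dict(gauge_grip=110,bushing_mouth=45)
print(manip.read_state()['eef_pos'])
for n in ['wrist']:
    c=manip.camera(n);save(c,n+'2')
    for t in ['gauge_grip','gauge_stop','bushing_mouth','stand_mouth']:
        for d in manip.tip_of(t,c)[:2]:
            print(n,t,d['score'],d['xy'],atz(c,d['xy'],Z.get(t,50)).round(1))
    for p in [[434.5,-70,140],[434.5,-70,50],[434.5,-70,55],[491,208,45]]: print(p,proj(c,p))
E
```

```text
clock: 3.25
eef_pos: [432.2, -66.4, 218.8]
eef_rot: [-1.573, 0.003, -0.809]
wrist_force: [-0.7, 0.4, 0.2]
finger_gap: 93.9
[432.16989072 -66.3553964  218.75913625]
wrist gauge_grip 0.84 [280.3, 222.1] [436.5 -73.1 110. ]
wrist gauge_stop 0.56 [280.1, 200.8] [434.1 -71.5  50. ]
wrist bushing_mouth 0.78 [530.8, 35.1] [494.1 207.8  45. ]
wrist stand_mouth 0.69 [282.3, 199.4] [434.7 -68.8  50. ]
[434.5, -70, 140] [280.85026729 230.24378103]
[434.5, -70, 50] [281.3713168  200.07740161]
[434.5, -70, 55] [281.3494238  201.34412181]
[491, 208, 45] [529.09672003  32.43598768]
```

View pics/wrist2.png

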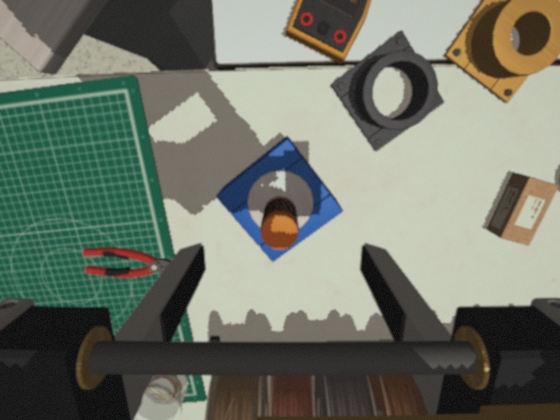

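```bash
python3 -m jog '[6,25,-1.3,0,0,0, 6,50,-1.3,0,0,0, 6,75,-1.3,0,0,0, 6,95,-1.3,0,0,0, 6,106,-1.3,0,0,0, 6,106,-1.3,0,0,0]' 60
python3 - <<'E'
from h import *
c=manip.camera('wrist');save(c,'wrist3');print(manip.read_state()['eef_pos'])
E
```

```text
clock: 4.0
eef_pos: [435.7, -69.8, 113.4]
eef_rot: [-1.572, 0.002, -0.805]
wrist_force: [0.2, -0.4, 0.6]
finger_gap: 60.8
[436.31604646 -70.04840535 114.80204538]
```

View pics/wrist3.png

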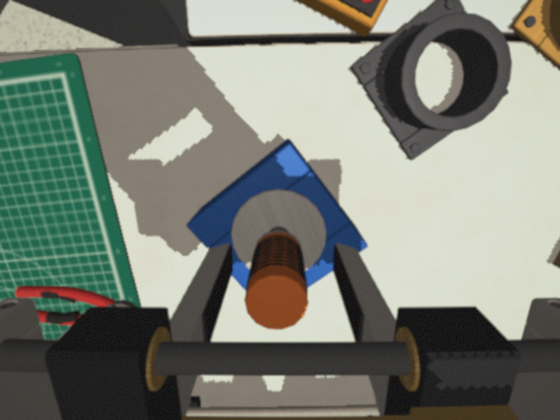

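Run:
```python
from h import *
c=manip.camera('wrist')
s=manip.read_state();p=s['eef_pos'];print(p)
print(proj(c,[p[0],p[1],140]), proj(c,[p[0],p[1],55]), proj(c,[p[0],p[1],92]))
for t in ['gauge_grip','gauge_stop']:
    for d in manip.tip_of(t,c)[:1]: print(t,d['xy'],atz(c,d['xy'],110 if 'grip' in t else 50))
```

```text
[436.73157851 -70.25273715 115.61731349]
[281.72769461 300.34507538] [281.94053033 234.2946962 ] [281.86917717 256.40174607]
gauge_grip [278.8, 270.9] [435.78840068 -71.69054243 110.        ]
gauge_stop [280.4, 229.8] [434.83511587 -69.9082908   50.        ]
```

```bash
python3 -m jog '[0,0,-1.5,0,0,0, 0,0,-1.5,0,0,0]'; python3 -m jog '[0,0,0,0,0,0, 0,0,0,0,0,0, 0,0,0,0,0,0, 0,0,0,0,0,0, 0,0,0,0,0,0, 0,0,0,0,0,0, 0,0,0,0,0,0]' 20 50
```

```text
clock: 4.37
eef_pos: [435.4, -71.8, 115.5]
eef_rot: [-1.57, -0.001, -0.806]
wrist_force: [-0.0, -0.7, -1.0]
finger_gap: 60.3
clock: 4.95
eef_pos: [435.1, -71.7, 114.7]
eef_rot: [-1.571, 0.0, -0.806]
wrist_force: [-0.4, -1.1, 0.1]
finger_gap: 29.9
```

```bash
python3 -m jog '[0,-10,0,0,0,0, 0,-35,0,0,0,0, 0,-70,0,0,0,0, -15,-80,30,0,0,0, -30,-80,65,0,0,0, -45,-80,105,0,0,0, -63,-80,140,0,0,0, -63,-80,180,0,0,0, -63,-80,218,0,0,0, -63,-80,234,0,0,0]'; python3 -m jog '[0,0,0,0,0,0, 0,0,0,0,0,0, 0,0,0,0,0,0]';python3 - <<'E'
from h import *
s=manip.read_state();p=s['eef_pos'];print(p,s['wrist_force'])
c=manip.camera('wrist');save(c,'wrist4')
s=manip.read_state();p=s['eef_pos'];print(p,s['eef_rot'])
for t in ['gauge_grip','gauge_stop','bushing_mouth']:
    for d in manip.tip_of(t,c)[:2]: print(t,d['score'],d['xy'],atz(c,d['xy'],45))
print(proj(c,[491,208,45]))
E
```

```text
clock: 5.78
eef_pos: [562.1, 139.0, 194.9]
eef_rot: [-1.57, 0.0, -0.804]
wrist_force: [-0.2, -0.7, -3.1]
finger_gap: 29.6
clock: 6.03
eef_pos: [559.9, 135.3, 194.8]
eef_rot: [-1.571, 0.0, -0.807]
wrist_force: [-0.2, 0.3, -2.9]
finger_gap: 29.5
[559.93532004 135.29744839 194.79416987] [-0.16161783  0.28179139 -2.93193706]
[559.94608414 135.07543435 194.96805674] [-1.57114184e+00  1.60639833e-04 -8.06980095e-01]
gauge_grip 0.86 [282.4, 268.9] [611.6082358   82.12148126  45.        ]
gauge_stop 0.62 [281.1, 229.4] [580.18726508 112.95799971  45.        ]
bushing_mouth 0.72 [283.8, 93.9] [492.6367309 207.8401295  45.       ]
[282.60541038  92.43267645]
```

View pics/wrist4.png

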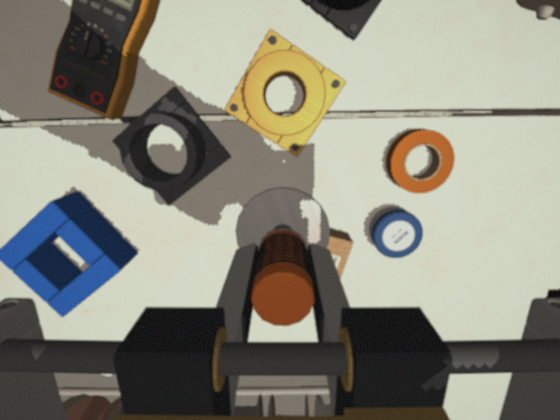

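Run:
```python
from h import *
c=manip.camera('wrist');im=c['img']
k=im[40:170,215:360];a=cv2.resize(k,None,fx=4,fy=4,interpolation=cv2.INTER_CUBIC)
def ell(p,rad,z=45):
    return np.array([proj(c,[p[0]+rad*np.cos(t),p[1]+rad*np.sin(t),z]) for t in np.linspace(0,6.28,60)])
for p,col in [([491,208],(255,0,0)),([492.6,207.8],(0,0,255))]:
  for r in (19,37):
    e=((ell(p,r)-[215,40])*4).astype(int);cv2.polylines(a,[e],True,col,1)
cv2.imwrite('pics/crop.png',a[:,:,::-1])
k=im[170:330,0:150]
a=cv2.resize(k,None,fx=3.7,fy=3.7,interpolation=cv2.INTER_CUBIC);
for d in manip.tip_of('stand_mouth',c)[:2]: print(d['score'],d['xy'],atz(c,d['xy'],50))
cv2.imwrite('pics/crop2.png',a[:,:,::-1])
```

```text
0.69 [55.3, 263.8] [436.08680946 -76.78113861  50.        ]
```

View pics/crop.png

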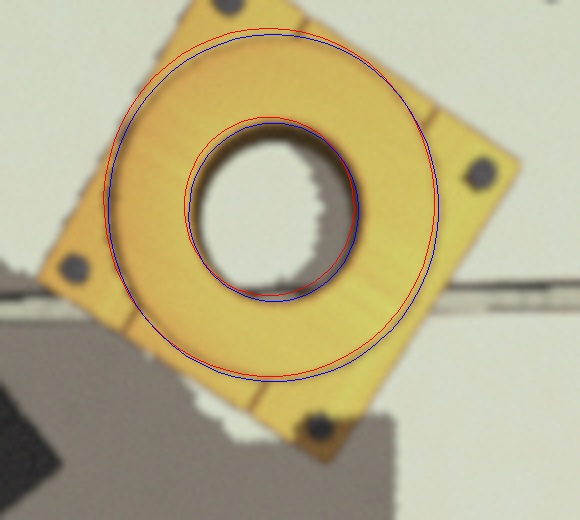

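View pics/crop2.png

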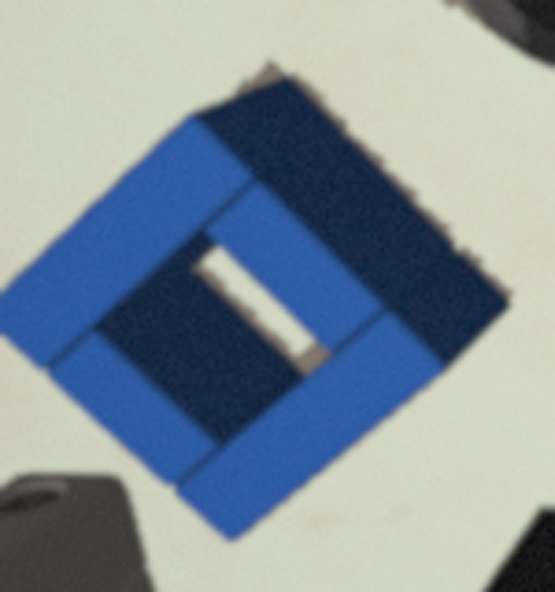

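Run:
```python
from h import *
c=manip.camera('wrist');s=manip.read_state();p=s['eef_pos'];print(p)
print(atz(c,[57.8,260],50))
for t,z in [('gauge_grip',p[2]-4.5),('gauge_stop',p[2]-64.5)]:
    for d in manip.tip_of(t,c)[:1]: print(t,d['xy'],atz(c,d['xy'],z))
print(move([492.8,207.5,195]))
a=cv2.resize(c['img'][170:340,200:360],None,fx=4,fy=4)[:600]
def ell(r,z): return ((np.array([proj(c,[p[0]+r*np.cos(t),p[1]+r*np.sin(t),z]) for t in np.linspace(0,6.28,60)])-[200,170])*4).astype(int)
cv2.polylines(a,[ell(34,p[2]-59.5)],True,(0,0,255),1);cv2.polylines(a,[ell(15,p[2]+25.5)],True,(0,0,255),1)
cv2.imwrite('pics/crop3.png',a[:,:,::-1])
```

```text
[560.36060363 135.40513418 194.98405826]
[435.85500647 -70.85882103  50.        ]
gauge_grip [281.6, 272.5] [561.54499976 134.08228667 190.48405826]
gauge_stop [282.7, 232.4] [561.48449577 135.1742156  130.48405826]
[-98.72411831  -0.14690748   0.96700962]
```

View pics/crop3.png

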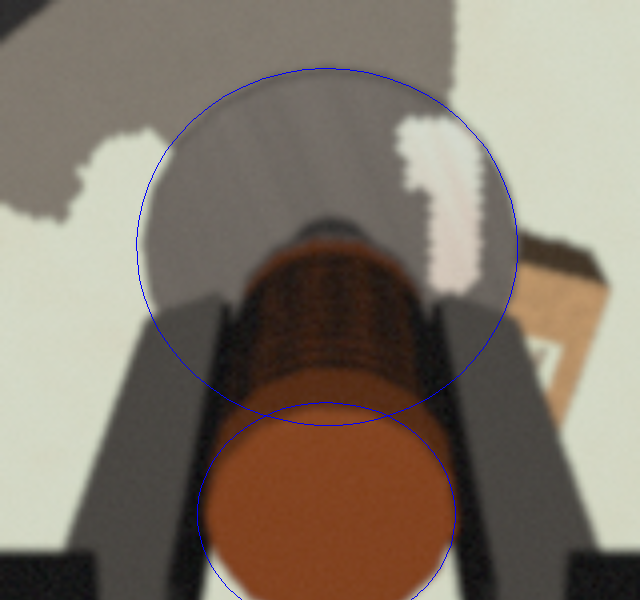

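```bash
python3 -m jog '[-25,0,0,0,0,0, -55,0,1,0,0,0, -85,0,1,0,0,0, -99.5,0,1,0,0,0, -99.5,0,1,0,0,0, -99.5,10,1,0,0,0, -99.5,22,1,0,0,0, -99.5,29,1,0,0,0, -99.5,29,1,0,0,0, -99.5,29,1,0,0,0]'
python3 - <<'E'
from h import *
c=manip.camera('wrist');save(c,'wrist5')
c=manip.camera('scene');cv2.imwrite('pics/scene5.png',cv2.resize(c['img'][100:330,180:420],None,fx=2.5,fy=2.5)[:,:,::-1])
print(manip.read_state()['eef_pos'],move([492.1,208.2,195]))
E
```

```text
clock: 7.32
eef_pos: [492.7, 207.6, 165.3]
eef_rot: [-1.572, 0.0, -0.807]
wrist_force: [-0.4, 0.9, -2.9]
finger_gap: 29.4
[492.82296935 207.95042521 166.08018924] [ -0.67161727 -28.920187    -0.33487409]
```

View pics/scene5.png

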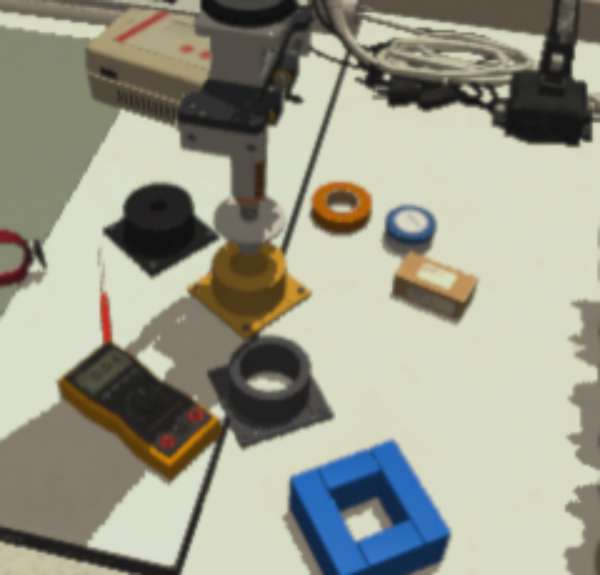

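View pics/wrist5.png

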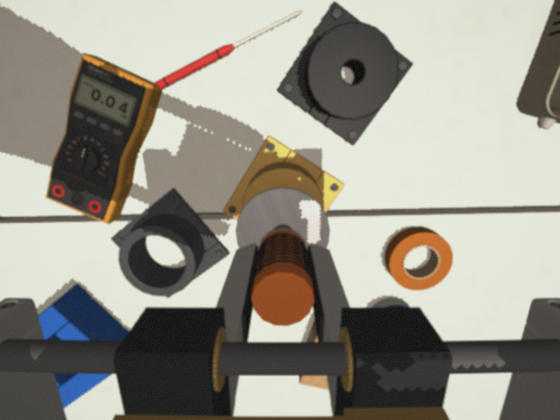

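```bash
python3 -m jog '[-0.5,12,0,0,0,0, -0.5,25,0,0,0,0, -0.5,38,0,0,0,0, -0.5,46,0,0,0,0, -0.5,50,0,0,0,0, -0.5,50,0,0,0,0, -0.5,50,0,0,0,0, -0.5,50,0,0,0,0]'
python3 - <<'E'
from h import *
c=manip.camera('wrist');save(c,'wrist6')
c=manip.camera('scene');cv2.imwrite('pics/scene6.png',cv2.resize(c['img'][150:250,220:340],None,fx=5,fy=5)[:,:,::-1])
E
```

```text
clock: 8.08
eef_pos: [492.4, 208.7, 116.5]
eef_rot: [-1.57, -0.001, -0.806]
wrist_force: [-0.8, 0.2, -2.7]
finger_gap: 29.2
```

View pics/scene6.png

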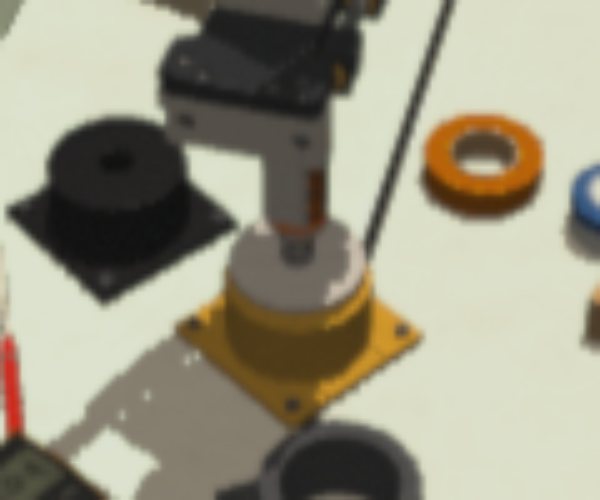

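View pics/wrist6.png

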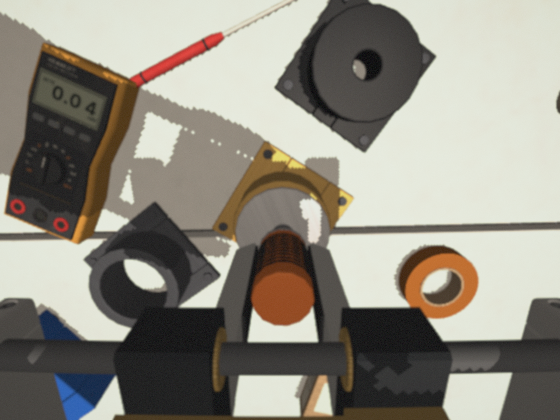

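```bash
python3 -m jog '[0,2,0,0,0,0, 0,4,0,0,0,0, 0,6,0,0,0,0, 0,8,0,0,0,0, 0,9,0,0,0,0, 0,9,0,0,0,0]'
```

```text
clock: 8.68
eef_pos: [492.0, 208.6, 107.3]
eef_rot: [-1.571, -0.0, -0.806]
wrist_force: [-4.4, -1.5, 5.8]
finger_gap: 29.3
```

```bash
python3 -m jog '[0,2,0,0,0,0, 0,4,0,0,0,0, 0,6,0,0,0,0, 0,8,0,0,0,0, 0,10,0,0,0,0, 0,12,0,0,0,0, 0,13,0,0,0,0, 0,14,0,0,0,0, 0,14,0,0,0,0]'
python3 - <<'E'
from h import *
print(manip.read_state()['wrist_force'])
c=manip.camera('wrist');cv2.imwrite('pics/wrist7.png',cv2.resize(c['img'][150:350,180:380],None,fx=3,fy=3)[:,:,::-1])
E
```

```text
clock: 9.43
eef_pos: [492.1, 208.6, 93.6]
eef_rot: [-1.57, -0.0, -0.806]
wrist_force: [-5.5, -3.0, 10.8]
finger_gap: 29.2
[-5.50817664 -2.99207733 10.77828145]
```

View pics/wrist7.png

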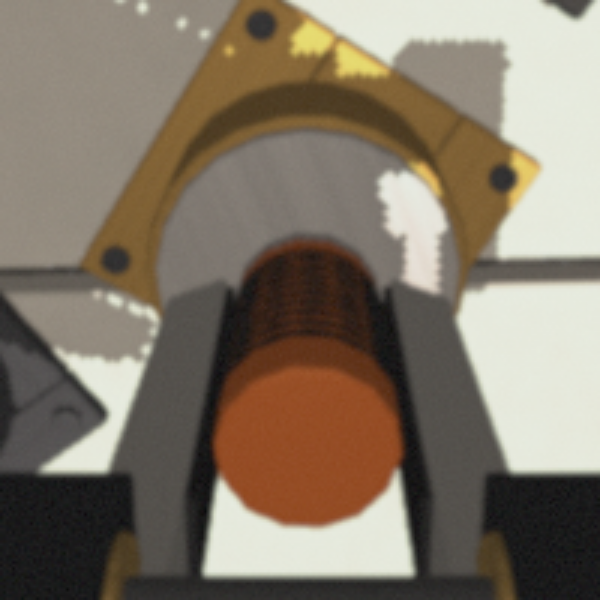

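```bash
python3 -m jog '[0,1,-0.4,0,0,0, 0,1,-0.8,0,0,0, 0,1,-0.8,0,0,0]'
```

```text
clock: 9.73
eef_pos: [492.0, 208.5, 92.9]
eef_rot: [-1.569, -0.001, -0.806]
wrist_force: [-2.0, 2.7, 8.8]
finger_gap: 29.4
```

```bash
python3 -m jog '[0,-1,0,0,0,0, 0,-2,0,0,0,0, 0,-3,0,0,0,0, 0,-4,0,0,0,0, 0,-5,0,0,0,0, 0,-6,0,0,0,0]'; python3 -m jog '[0,-2,0,0,0,0, 0,-4,0,0,0,0, 0,-6,0,0,0,0, 0,-8,0,0,0,0]'
python3 - <<'E'
from h import *
c=manip.camera('wrist');cv2.imwrite('pics/wrist8.png',cv2.resize(c['img'][150:350,180:380],None,fx=3,fy=3)[:,:,::-1])
E
```

```text
clock: 10.23
eef_pos: [491.2, 207.9, 97.5]
eef_rot: [-1.572, 0.0, -0.807]
wrist_force: [0.7, -0.4, -6.0]
finger_gap: 29.7
clock: 10.57
eef_pos: [491.4, 208.0, 106.0]
eef_rot: [-1.571, -0.0, -0.806]
wrist_force: [1.1, 0.6, -5.6]
finger_gap: 29.2
```

View pics/wrist8.png

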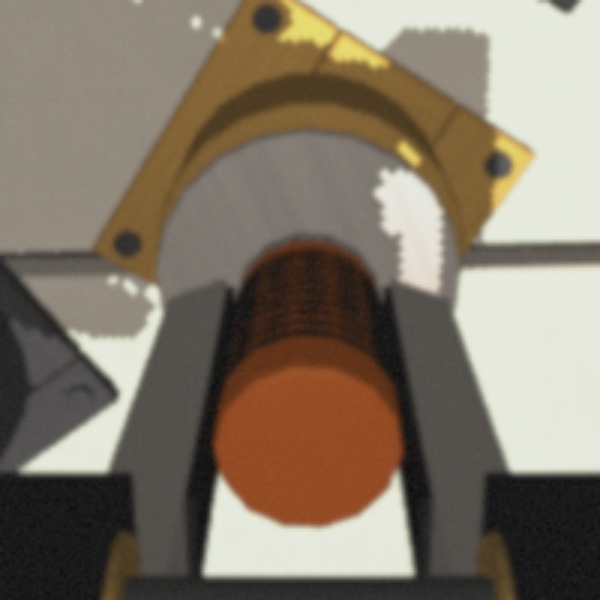

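```bash
python3 -m jog '[0,-4,0,0,0,0, 0,-10,0,0,0,0, 0,-17,0,0,0,0, 0,-25,0,0,0,0, 0,-40,0,0,0,0, 0,-60,0,0,0,0, 0,-80,0,0,0,0, 0,-88,0,0,0,0, 0,-88,0,0,0,0]'
python3 - <<'E'
from h import *
c=manip.camera('wrist');save(c,'wrist9')
s=manip.read_state();print(s['eef_pos'],move([435.2,-71.7,190]))
for d in manip.tip_of('gauge_stop',c)[:1]: print(d)
c=manip.camera('scene');cv2.imwrite('pics/scene9.png',cv2.resize(c['img'][130:260,210:350],None,fx=4,fy=4)[:,:,::-1])
E
```

```text
clock: 11.37
eef_pos: [492.1, 208.3, 196.1]
eef_rot: [-1.567, -0.002, -0.806]
wrist_force: [0.1, -0.3, -4.1]
finger_gap: 29.5
[491.58436029 208.13507882 194.33784489] [ 162.9552132     4.09450739 -234.38113794]
{'xy': [283.6, 238.0], 'score': 0.82}
```

View pics/wrist9.png

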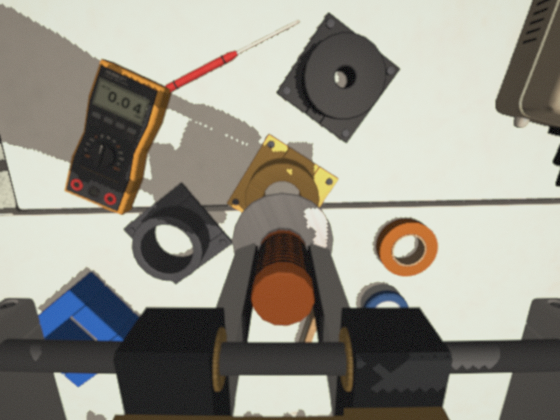

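View pics/scene9.png

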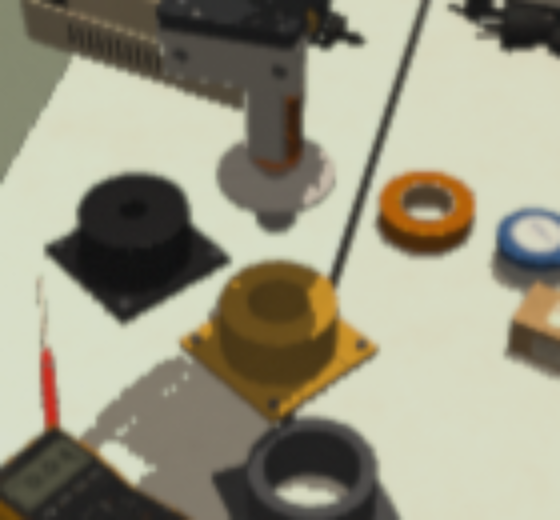

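```bash
python3 -m jog '[30,0,-22,0,0,0, 60,0,-45,0,0,0, 90,0,-68,0,0,0, 120,0,-92,0,0,0, 145,0,-112,0,0,0, 163,0,-124,0,0,0, 163,0,-124,0,0,0, 163,0,-124,0,0,0]'
python3 - <<'E'
from h import *
c=manip.camera('wrist');save(c,'wrist10')
s=manip.read_state();print(s['eef_pos'],s['eef_rot'])
for d in manip.tip_of('stand_mouth',c)[:2]: print(d,atz(c,d['xy'],50))
cv2.imwrite('pics/crop10.png',cv2.resize(c['img'][150:310,40:240],None,fx=3.7,fy=3.7,interpolation=cv2.INTER_CUBIC)[:,:,::-1])
np.save('c10.npy',c,allow_pickle=True)
E
```

```text
clock: 12.18
eef_pos: [514.4, 3.8, 192.6]
eef_rot: [-1.572, 0.001, -0.809]
wrist_force: [-0.3, 0.3, -3.6]
finger_gap: 29.5
[514.36190643   4.66705451 192.78706802] [-1.57175693e+00  1.34956927e-03 -8.07109218e-01]
```

View pics/wrist10.png

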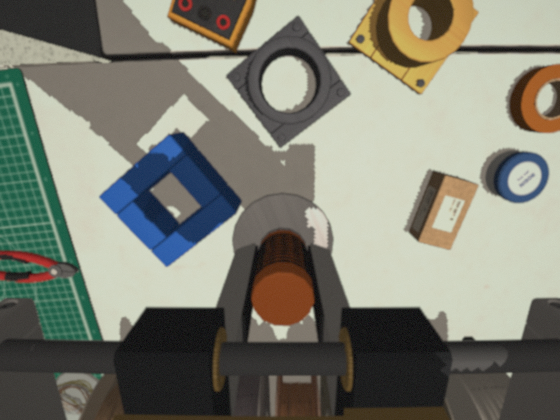

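View pics/crop10.png

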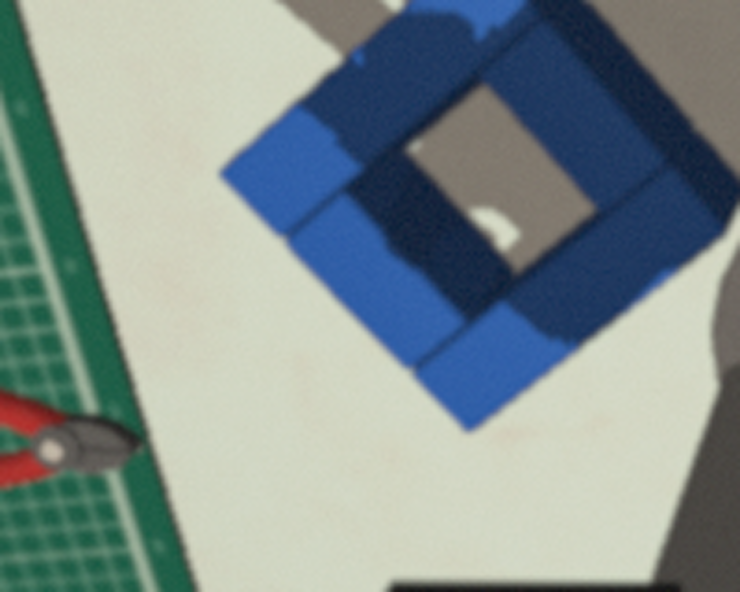

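Run:
```python
from h import *
c=np.load('c10.npy',allow_pickle=True).item()
f=lambda x,y:[40+x/3.7,150+y/3.7]
P=[atz(c,f(*q),50)[:2] for q in [(222,173),(470,431),(722,230)]]
print(np.round(P,1),np.linalg.norm(P[1]-P[0]),np.linalg.norm(P[2]-P[1]),(P[0]+P[2])/2)
ctr=(P[0]+P[2])/2
from scipy.optimize import least_squares
def cor(v,h): 
    a=v[2]; r=np.array([[np.cos(a),-np.sin(a)],[np.sin(a),np.cos(a)]])
    return [v[:2]+r@np.array(q)*h for q in [(-1,-1),(1,-1),(1,1),(-1,1)]]
def res(v):
    C=cor(v,48); return np.concatenate([min((p-q for q in C),key=np.linalg.norm) for p in P])
best=min((least_squares(res,[*ctr,a]) for a in np.linspace(0,1.5,8)),key=lambda r:r.cost);v=best.x;print(v,best.cost,np.degrees(v[2]))
im=cv2.resize(c['img'][100:310,40:240],None,fx=2.8,fy=2.8,interpolation=cv2.INTER_CUBIC)
for h in (48,24):
    e=np.array([(proj(c,[*q,50])-[40,100])*2.8 for q in cor(v,h)]).astype(int);cv2.polylines(im,[e],True,(255,0,0),1)
cv2.imwrite('pics/fit10.png',im[:,:,::-1])
print(move([*v[:2],190]))
s=manip.read_state();p=s['eef_pos'];
```

```text
[[ 383.5 -113.2]
 [ 476.2 -126.6]
 [ 488.2  -34.5]] 93.61219901362277 92.90515165780566 [435.8744424  -73.83896249]
[ 4.35678071e+02 -7.33705824e+01 -1.38844378e-01] 6.568226123854385 -7.955196845459236
[   2.19117406    3.05573483 -111.15796398]
```

View pics/fit10.png

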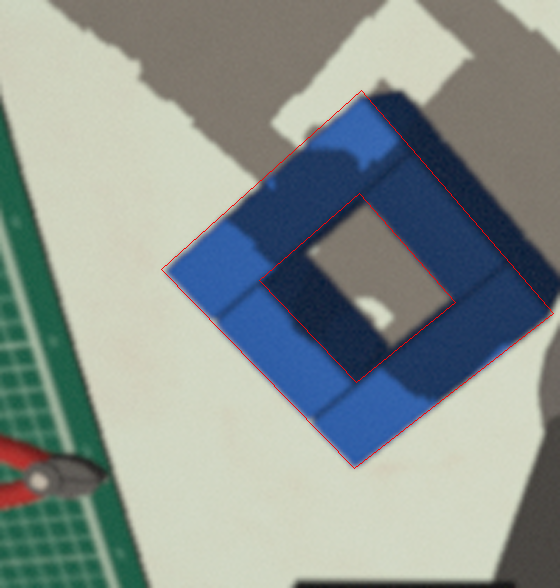

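```bash
python3 -m jog '[1,0,-25,0,0,0, 1,0,-55,0,0,0, 1,0,-85,0,0,0, 1,0,-105,0,0,0, 1,0,-110.7,0,0,0, 1,10,-110.7,0,0,0, 1,25,-110.7,0,0,0, 1,40,-110.7,0,0,0, 1,40,-110.7,0,0,0]'
python3 - <<'E'
from h import *
c=manip.camera('wrist');save(c,'wrist11')
s=manip.read_state();p=s['eef_pos'];print(p,move([435.2,-72.2,98]))
c=manip.camera('scene');cv2.imwrite('pics/scene11.png',cv2.resize(c['img'][230:350,270:400],None,fx=4.5,fy=4.5)[:,:,::-1])
E
```

```text
clock: 13.03
eef_pos: [434.9, -71.4, 150.7]
eef_rot: [-1.573, 0.004, -0.805]
wrist_force: [-0.0, 0.5, -2.7]
finger_gap: 28.8
[435.33458572 -71.58918357 152.19647588] [ 0.49583422 54.19603333 -0.43968996]
```

View pics/wrist11.png

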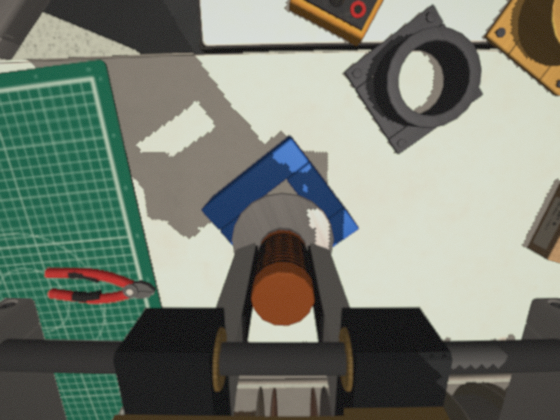

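View pics/scene11.png

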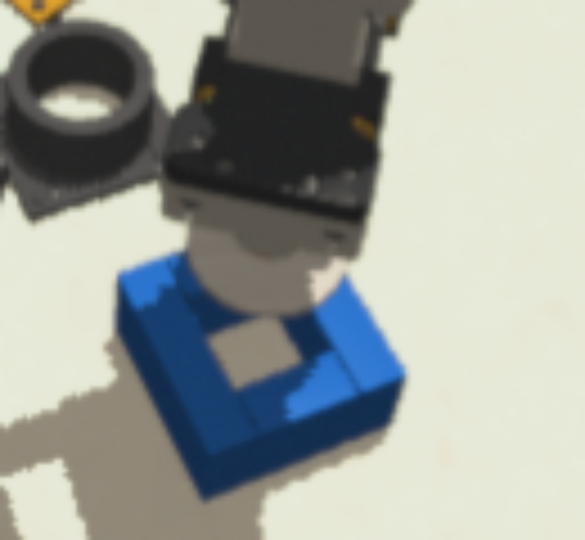

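Aligned; lowering to just above the seat first.

```bash
python3 -m jog '[0.5,8,-0.3,0,0,0, 0.5,16,-0.3,0,0,0, 0.5,24,-0.3,0,0,0, 0.5,30,-0.3,0,0,0, 0.5,34,-0.3,0,0,0, 0.5,38,-0.3,0,0,0, 0.5,42,-0.3,0,0,0, 0.5,46,-0.3,0,0,0, 0.5,49,-0.3,0,0,0, 0.5,49,-0.3,0,0,0]'
```

```text
clock: 13.97
eef_pos: [435.4, -73.3, 104.2]
eef_rot: [-1.571, 0.001, -0.806]
wrist_force: [-0.1, -0.4, -3.6]
finger_gap: 29.9
```

```bash
python3 -m jog '[0,1.5,0,0,0,0, 0,3,0,0,0,0, 0,4,0,0,0,0, 0,4,0,0,0,0]';  python3 -m jog '[0,1,0,0,0,0, 0,1,0,0,0,0]'; python3 -m jog '[0,1,0,0,0,0, 0,1,0,0,0,0]'
python3 - <<'E'
from h import *
c=manip.camera('scene');cv2.imwrite('pics/scene12.png',cv2.resize(c['img'][230:350,270:400],None,fx=4.5,fy=4.5)[:,:,::-1])
E
```

```text
clock: 14.3
eef_pos: [435.6, -73.3, 100.6]
eef_rot: [-1.571, 0.0, -0.806]
wrist_force: [-0.7, 0.5, -3.5]
finger_gap: 29.3
clock: 14.47
eef_pos: [435.6, -73.3, 99.7]
eef_rot: [-1.571, -0.0, -0.806]
wrist_force: [-0.3, 1.5, -2.8]
finger_gap: 29.1
clock: 14.63
eef_pos: [435.6, -73.3, 98.6]
eef_rot: [-1.571, 0.0, -0.806]
wrist_force: [0.8, 1.3, -2.9]
finger_gap: 29.2
```

View pics/scene12.png

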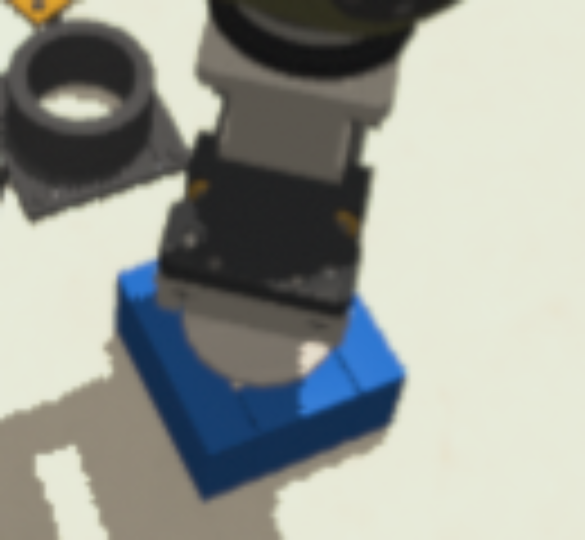

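```bash
for i in 1; do python3 -m jog '[0,1,0,0,0,0, 0,1,0,0,0,0]'; done; python3 -m jog '[0,0.7,0,0,0,0, 0,0.7,0,0,0,0]'
```

```text
clock: 14.85
eef_pos: [435.7, -73.4, 97.8]
eef_rot: [-1.571, -0.0, -0.806]
wrist_force: [-0.6, 0.3, -1.4]
finger_gap: 29.6
clock: 15.02
eef_pos: [435.8, -73.4, 97.5]
eef_rot: [-1.571, -0.0, -0.806]
wrist_force: [-3.5, -0.1, 6.2]
finger_gap: 29.4
```

```bash
python3 -m jog '[0,-0.4,0,0,0,0, 0,-0.4,0,0,0,0, 0,-0.4,0,0,0,0, 0,-0.4,0,0,0,0, 0,-0.4,0,0,0,0, 0,-0.4,0,0,0,0]' 60
python3 - <<'E'
from h import *
c=manip.camera('wrist');save(c,'wrist13')
E
```

```text
clock: 15.52
eef_pos: [435.6, -73.3, 97.4]
eef_rot: [-1.571, 0.0, -0.806]
wrist_force: [0.6, 0.3, -0.0]
finger_gap: 59.7
```

View pics/wrist13.png

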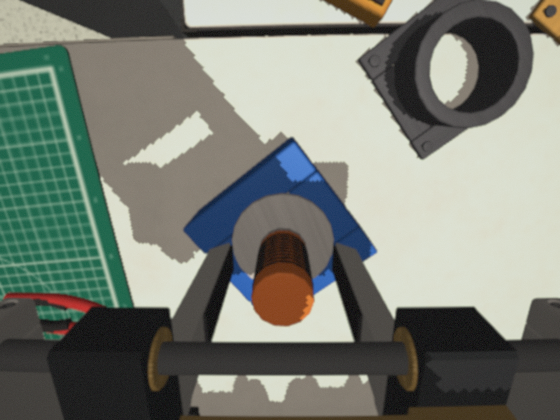

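Fingers are clear of the handle (at (283,297)) on both sides, and the flange lies on the stand. Retreating straight up.

```bash
python3 -m jog '[0,-15,0,0,0,0, 0,-40,0,0,0,0, 0,-70,0,0,0,0, 0,-105,0,0,0,0, 0,-140,0,0,0,0, -20,-165,20,0,0,0, -40,-165,45,0,0,0, -60,-165,70,0,0,0, -60,-165,70,0,0,0, -60,-165,70,0,0,0]'
python3 - <<'E'
from h import *
Z=dict(gauge_grip=94)
for n in ['wrist','scene']:
    c=manip.camera(n);save(c,n+'14')
    for t in ['gauge_grip','gauge_stop','stand_mouth']:
        for d in manip.tip_of(t,c)[:1]:
            print(n,t,d['score'],d['xy'],atz(c,d['xy'],Z.get(t,50)).round(1))
    if n=='scene': 
        cv2.imwrite('pics/scene14.png',cv2.resize(c['img'][230:350,270:400],None,fx=4.5,fy=4.5)[:,:,::-1])
        print([proj(c,[435.5,-72.5,z]) for z in (110,114,124,125,129)])
E
```

```text
clock: 16.4
eef_pos: [444.6, 19.4, 262.4]
eef_rot: [-1.571, 0.0, -0.804]
wrist_force: [0.2, 0.1, -0.3]
finger_gap: 60.1
wrist gauge_grip 0.91 [220.3, 251.7] [440.  -72.6  94. ]
wrist gauge_stop 0.66 [225.1, 234.9] [436.9 -72.3  50. ]
wrist stand_mouth 0.27 [217.6, 252.2] [445.3 -96.1  50. ]
scene gauge_grip 0.84 [328.5, 290.1] [432.6 -75.2  94. ]
scene gauge_stop 0.74 [323.0, 299.7] [430.  -66.9  50. ]
scene stand_mouth 0.61 [328.0, 301.0] [436.7 -74.4  50. ]
[array([329.66837497, 283.65901568]), array([329.86204731, 282.45830408]), array([330.35294013, 279.41343159]), array([330.40256438, 279.10550782]), array([330.60204811, 277.8674708 ])]
```

View pics/scene14.png

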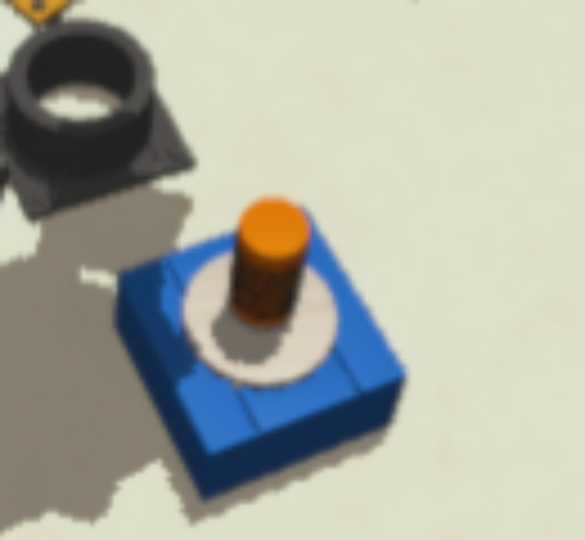

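View pics/wrist14.png

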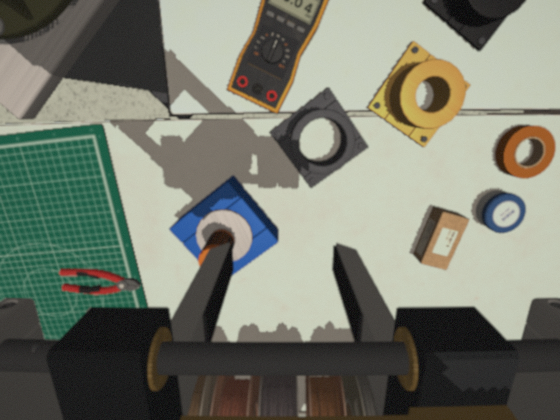

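```bash
python3 -c "
from cell import manip
s=manip.read_state();print(s['clock'],abs(s['qd']).max())
print(manip.sign_off())"
```

```text
16.8 0.004849778031224623
the job is handed in; nothing more can be done
None
```

I finished the job and handed it in at 16.8 s, with no verdict reported. The gauge went from the blue stand into the brass bushing. I pushed its handle down about 15–16 mm, drew the gauge straight up with about 3 N of drag, and stood it back in the stand.

**Last checks:**
- **Seating:** the scene picture shows the gauge upright with its flange flat on the stand. My estimates put it within about 3 mm of the well's centre.
- **Handle:** it is still down, with its top at z of about 120–124 mm, which is roughly 16–18 mm of push against the 11 mm needed.
- **Robot:** it is clear of everything, holding above and to the side of the stand. The highest force I read was about 14 N above the hanging load, while pushing the handle down.

**What disagreed:** two of the network's last points were off. The wrist camera's stand mouth was about 25 mm out with a score of 0.27, while the handle hid the well. The scene camera's flange point was about 7 mm out. I relied instead on an earlier fit of the stand's outline and on the pictures.

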